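Set the air ring of the open dust port

TASK

Two short dust-extraction ports stand on the bench, one with an open mouth and one closed by a domed cap. On the open one, turn the slim dark ring that sits between the two fixed collars until its tab stands right over the fixed pointer arm below it, and let go. Do not touch the fixed collars, and leave the ring of the capped port as it is.

Things in the scene. Friction and masses are not known exactly. Their poses are not given: they have to be found in the camera images.
- open_ring (a joint): Air ring of the open port: knurled dark steel, 64 mm diameter, 16 mm tall (64 to 80 mm above the bench), turning about the port's axis. A tab 10 mm wide sticks out to 56 mm from the axis. Value (rad): angle from pointer arm to tab, counter-clockwise from above; 0: tab over the arm. Starts at 0.6 to 1.1, stops at -0.9 and 1.5; 0.08 N m friction (a 40 N grip on the rim turns it), stays where left.
- open_bottom_collar: Fixed aluminium collar of the open port, right below the ring: 54 mm diameter, 22 mm tall. Origin on the port's vertical axis at its underside, 42 mm above the bench; z up, x along the pointer arm, a fixed bar 10 mm wide reaching 68 mm from the axis in the lowest 8 mm of the collar. Below: a pipe and a square plywood base 100 mm wide, 8 mm thick. Fixed; place and heading vary.
- open_top_collar: Fixed aluminium collar of the open port, right above the ring: 54 mm diameter, 14 mm tall, and on it the grey open pipe mouth, 47 mm diameter and 14 mm taller (rim 28 mm above the ring, 108 mm above the bench). Origin on the port's axis at the collar's underside; axes as the bottom collar.
- capped_tab (a point): Point on the tab of the like ring of the other port, which is closed by a low domed cap and stands 0.24 m or more from the open one: 50 mm from that port's axis, 72 mm above the bench. That ring must stay as it is.
Mind the look-alikes: they are no part of the job. Leave any green look-alike of the part that bears open_ring alone.

How it is judged:
By the outcome, as a careful person would: the job done as asked, in the order asked, and still so for the second after the job is handed in, with the robot touching nothing.
It also fails if it takes over 32 s, if anything falls off the work surface, if the arm or the gripper's body presses on something with over 40 N, if the wrist force passes 120 N, or if a joint passes its speed limit or range.

ROBOT

A 6-joint arm with a two-finger parallel gripper is mounted at the origin on the work surface. World frame = base frame: x ahead of the robot, y to its left, z up, the work surface at z = 0. Lengths are in mm, angles in rad, forces in N, time in s.
With the tool pointing down it reaches from about 350 to 875 mm from the base axis. Payload 4.2 kg.
Tool frame: the origin (TCP) lies midway between the tips of the shut fingers; the grasp point (between the pads) lies 19 mm behind it (arm.hold_point_z is the distance from the TCP to the grasp point, in mm); z points along the fingers, y is the line along which they close (so a half turn about z gives the same grasp; the last joint's range is limited). The gripper opens to 85 mm and grips with 20 to 120 N. Pads are 22 mm wide; open, the fingers measure 114 mm over their backs; the gripper's body (76 mm by 85 mm) begins 54 mm behind the grasp point. The pads swing forward as they close: fully open they stand 13 mm farther back than shut.
Start: joints at [1.378, 0.385, 0.008, 0, -1.194, -0.259], TCP at [272.832, 562.283, 211.012] pointing down, gripper open.
Joint ranges: [-3.14, 3.14], [-1.21, 2.06], [-1.07, 1.41], [-3.16, 2.05], [-2.99, -0.16], [-3.1, 3.1]. Speed limits (rad/s): [2.79, 2.79, 3.14, 3.14, 3.14, 3.14].

INTERFACE

Orientations are given as a unit quaternion [x, y, z, w].
In Python, from bench import arm, vision gives the robot as it stands. The module is installed in compiled form; this text tells all that it offers.
- The arm moves only by the tool servo_tool, never from a script. Its argument "plan" is a list of rows, each a list of 7 numbers: the shift along the world's x, y, z each as a share of 300 mm, from -1 to 1, then the turn, a rotation vector about the world's x, y, z each as a share of 2 rad, from -1 to 1, then the opening, from 0 (shut) to 1 (fully open). A call has 1 to 20 rows; each row shifts and turns the commanded pose from where the row before left it; what a row does not reach is not made up. A row lasts 1/8 s, in which the tool goes at most 62.5 mm and 10.7 degrees, less where a joint would pass 70% of its speed; a pose out of reach is approached as far as the arm can. A call with a number of a shift or a turn outside -1 to 1 is refused whole. A call with a gripper value outside its range is refused whole. The fingers move at their own pace and stop on an object; the grip force is fixed at half the most. Time passes only in rows, so rows that do not move let the fingers close. It gives the time, the measured TCP pose, the force, the opening and the grip force at its end, in the units of the state.
- arm.read_state(): the state, without advancing time (a new reading comes with each control period).
- vision.get_image(name): name is "side" or "top"; returns a dict with "image" (420x560x3 uint8, red, green, blue), "z_map" (420x560 float32, mm along the optical axis (not along the pixel's ray), 0 where there is no reading), "K" (3x3 intrinsics, pixels), "world_to_cam" (4x4, takes a point from world to camera coordinates). Camera axes: x right, y down, z forward; pixel columns grow to the right and rows downward; lengths in mm; the calibration is good to about 2 mm. A picture is of the moment at which its call begins.
- arm.job_done(): hands the job in; it is judged then, once.
The state is a dict: "clock": time; "joints": joint angles; "joint_vel": joint speeds; "joint_efforts": joint torques, N m; "position": TCP position; "ee_rot": TCP orientation; "contact_force": force on the tool from outside, world axes, zero at the start; "wrist_torque": the same for the moment, N m; "gripper_width": finger opening in mm; "grasp_force": force on a finger pad.
Only numpy, scipy, OpenCV 4.12 (cv2) and the standard library are available. Lean on these libraries where they do the work, as an engineer would, in place of code of your own. Each camera call takes 0.05 s, during which the arm holds its last target. There are 200 camera calls.

## Working session

There is one attempt and no reset: what is moved stays moved. The work goes in short steps, Python scripts to look and compute and a tool call to move; the robot and the scene stay as the last step left them, time stands still between calls to the robot, and variables do not carry over. Pictures are saved under pics/ and viewed, at most 10 in all, crops included, and the job is handed in when it is done.

Besides the shell and the picture viewer there is one more tool, called after "Request:" by a JSON object that holds its "api" and its "payload", one argument or row to a line. servo_tool: Moves the arm, as the interface text tells. Its arguments: {"type":"object","properties":{"plan":{"type":"array"}},"required":["plan"]}

```bash
mkdir -p pics
cat > h.py <<'E'
import numpy as np, cv2
from bench import arm, vision
def get(n):
    d=vision.get_image(n); return d
def pt(d,u,v,z=None):
    K=d["K"];T=np.linalg.inv(d["world_to_cam"])
    zz=d["z_map"][int(v),int(u)] if z is None else z
    c=np.array([(u-K[0,2])/K[0,0]*zz,(v-K[1,2])/K[1,1]*zz,zz,1]);return (T@c)[:3]
def plane(d,u,v,h):
    K=d["K"];T=np.linalg.inv(d["world_to_cam"])
    r=T[:3,:3]@np.array([(u-K[0,2])/K[0,0],(v-K[1,2])/K[1,1],1]);o=T[:3,3]
    return o+r*(h-o[2])/r[2]
def cloud(d):
    K=d["K"];T=np.linalg.inv(d["world_to_cam"]);z=d["z_map"]
    v,u=np.mgrid[:z.shape[0],:z.shape[1]]
    c=np.stack([(u-K[0,2])/K[0,0]*z,(v-K[1,2])/K[1,1]*z,z,np.ones_like(z)],-1)
    w=(c@T.T)[...,:3]; w[z==0]=np.nan; return w
def save(n,im): cv2.imwrite("pics/"+n,im[...,::-1])
E
python3 - <<'E'
from h import *
s=arm.read_state();print(s["clock"],s["position"],s["ee_rot"],s["gripper_width"],arm.hold_point_z)
for n in("top","side"):
    d=get(n);save(n+"1.png",d["image"]);np.save(n+".npy",d,allow_pickle=True)
    print(n,d["K"].tolist(),np.round(np.linalg.inv(d["world_to_cam"]),3).tolist())
E
```

```text
0.0 [272.5650459  561.71943721 209.90138174] [ 9.74574273e-01 -2.24061862e-01 -1.93247263e-04  1.10966867e-03] 85.65609611404541 18.700000000000003
top [[393.51612151763186, 0.0, 278.807403844567], [0.0, 393.51612151763186, 211.2563907163559], [0.0, 0.0, 1.0]] [[0.149, -0.969, 0.197, 306.967], [-0.989, -0.145, 0.03, -47.887], [-0.0, -0.2, -0.98, 982.283], [0.0, 0.0, 0.0, 1.0]]
side [[388.40759810736245, 0.0, 280.42656733192166], [0.0, 388.40759810736245, 203.5820909892508], [0.0, 0.0, 1.0]] [[0.757, -0.353, 0.55, 63.088], [-0.653, -0.436, 0.619, -521.2], [0.021, -0.828, -0.561, 538.606], [0.0, 0.0, 0.0, 1.0]]
```

View pics/top1.png

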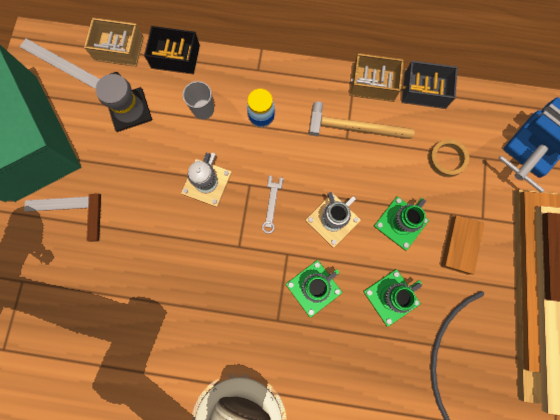

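View pics/side1.png

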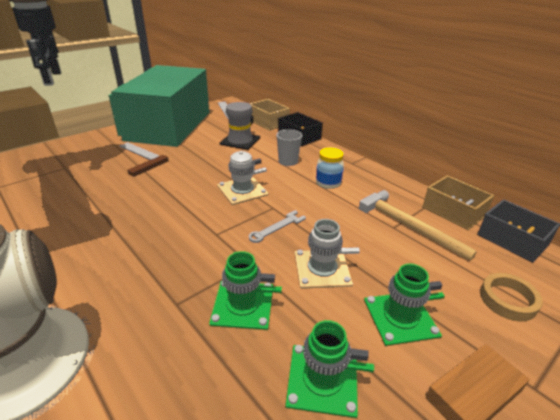

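Candidates in the top view are the plywood open port (337,214), the plywood capped port (202,175), and the green look-alikes at (410,217), (317,288) and (402,297). The one at (337,214) fits because it has a plywood base, aluminium collars and an open mouth. I'll confirm it with an enlarged crop.

Run:
```python
from h import *
t=np.load("top.npy",allow_pickle=True).item();s=np.load("side.npy",allow_pickle=True).item()
a=cv2.resize(t["image"][180:260,300:380],(400,400),interpolation=cv2.INTER_CUBIC)
b=cv2.resize(s["image"][210:290,285:365],(400,400),interpolation=cv2.INTER_CUBIC)
save("crop1.png",np.hstack([a,b]))
for n,d,(x0,x1,y0,y1) in(("t",t,(300,380,180,260)),("s",s,(285,365,210,290))):
    w=cloud(d)[y0:y1,x0:x1].reshape(-1,3); w=w[~np.isnan(w[:,0])]
    for lo,hi in((100,125),(85,99),(64,82),(40,52),(2,14)):
        m=w[(w[:,2]>lo)&(w[:,2]<hi)]
        print(n,lo,hi,len(m),np.round(m.mean(0),1) if len(m) else'',np.round(m.min(0),0) if len(m) else '',np.round(m.max(0),0) if len(m) else '')
```

```text
t 100 125 121 [ 502.2 -154.7  107. ] [ 478. -177.  100.] [ 525. -131.  113.]
t 85 99 145 [ 496.9 -152.5   91.3] [ 475. -180.   85.] [ 527. -128.   99.]
t 64 82 238 [ 504.1 -147.7   78.4] [ 469. -186.   65.] [ 554. -123.   82.]
t 40 52 35 [ 545.2 -188.    49.7] [ 533. -198.   47.] [ 556. -178.   52.]
t 2 14 1724 [ 499.1 -165.     5.9] [ 394. -280.    2.] [623. -62.  14.]
s 100 125 271 [ 500.7 -156.8  106.2] [ 478. -179.  100.] [ 526. -132.  111.]
s 85 99 336 [ 497.2 -159.5   92.7] [ 475. -183.   85.] [ 524. -132.   99.]
s 64 82 300 [ 485.5 -169.7   76.2] [ 469. -188.   65.] [ 530. -126.   82.]
s 40 52 177 [ 513.2 -177.8   48.5] [ 475. -200.   40.] [ 558. -139.   52.]
s 2 14 2866 [ 539.4 -120.3    5.8] [ 412. -244.    2.] [721.  39.  14.]
```

View pics/crop1.png

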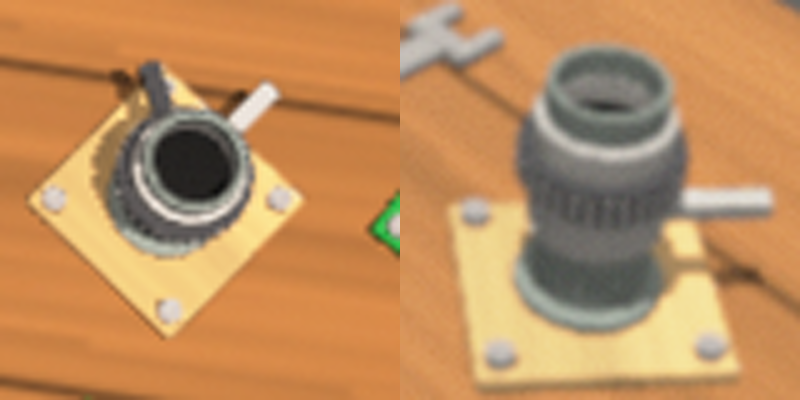

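The crop confirms it: plywood base, aluminium collars, open mouth. The dark tab tip is at crop (150,70), which is top pixel (330,194). The light pointer tip is at crop (268,92), which is top (353.6,198.4), and at side (358.6,250).

Run:
```python
from h import *
t=np.load("top.npy",allow_pickle=True).item();s=np.load("side.npy",allow_pickle=True).item()
# rim center by circle fit on each view's rim, two-view triangulation of pointer tip
def tri(p,q):
    A=[]
    for d,(u,v) in((t,p),(s,q)):
        P=d["K"]@d["world_to_cam"][:3]; A+=[u*P[2]-P[0],v*P[2]-P[1]]
    A=np.array(A); return np.linalg.lstsq(A[:,:3],-A[:,3],rcond=None)[0]
print("ptr tip tri",tri((353.4,198.2),(358.6,250)))
print("mouth centre tri",tri((300+195/5,180+164/5),(285+210/5,210+85/5)))
c=np.array([501.7,-155])
w=cloud(t); 
def ang(u,v,h):
    p=plane(t,u,v,h);r=p[:2]-c;return p.round(1),np.hypot(*r).round(1),np.arctan2(r[1],r[0]).round(3)
print("tab",ang(330,194,80),ang(332,199.5,80)); print("ptr",ang(353.4,198.2,50),ang(348,204,50))
sub=np.zeros(w.shape[:2],bool);sub[185:250,305:375]=1
r=np.hypot(w[...,0]-c[0],w[...,1]-c[1])
for lo,hi,r0,r1 in((68,84,38,58),(44,54,36,70)):
    m=sub&(w[...,2]>lo)&(w[...,2]<hi)&(r>r0)&(r<r1);p=w[m];a=np.arctan2(p[:,1]-c[1],p[:,0]-c[0]);print(len(p),np.median(a),a.std(),p.mean(0))
```

```text
ptr tip tri [ 555.12748649 -195.15946591   48.6112934 ]
mouth centre tri [ 500.34322094 -156.98989156  108.40659663]
tab (array([ 547.7, -133.6,   80. ]), np.float64(50.8), np.float64(0.435)) (array([ 535.2, -139.9,   80. ]), np.float64(36.7), np.float64(0.424))
ptr (array([ 553.7, -194.1,   50. ]), np.float64(65.1), np.float64(-0.644)) (array([ 537.4, -182.7,   50. ]), np.float64(45.2), np.float64(-0.66))
36 0.46055998941022946 0.06877986841349076 [ 543.91455657 -134.1573677    77.261934  ]
43 -0.6535959459526546 0.05459197327749461 [ 545.02844208 -187.48823607   50.27465082]
```

The ring value is about 1.10. The tab heading is about 0.45, the pointer heading about -0.65, and the axis is near (501,-155.5). I'll move above the port with the finger line at tab heading +90° (yaw 2.02).

Request:
{"api": "servo_tool", "payload": {
  "plan": [
    [0.0585, -0.184, 0, 0, 0, 0.0346, 1],
    [0.0585, -0.184, 0, 0, 0, 0.0346, 1],
    [0.0585, -0.184, 0, 0, 0, 0.0346, 1],
    [0.0585, -0.184, 0, 0, 0, 0.0346, 1],
    [0.0585, -0.184, 0, 0, 0, 0.0346, 1],
    [0.0585, -0.184, 0, 0, 0, 0.0346, 1],
    [0.0585, -0.184, 0, 0, 0, 0.0346, 1],
    [0.0585, -0.184, 0, 0, 0, 0.0346, 1],
    [0.0585, -0.184, 0, 0, 0, 0.0346, 1],
    [0.0585, -0.184, 0, 0, 0, 0.0346, 1],
    [0.0585, -0.184, 0, 0, 0, 0.0346, 1],
    [0.0585, -0.184, 0, 0, 0, 0.0346, 1],
    [0.0585, -0.184, 0, 0, 0, 0.0346, 1],
    [0, 0, 0, 0, 0, 0, 1],
    [0, 0, 0, 0, 0, 0, 1]
  ]
}}

```text
clock: 1.98
position: [500.4, -155.3, 210.4]
ee_rot: [0.975, 0.221, -0.001, -0.0]
contact_force: [-0.7, 0.3, -0.2]
gripper_width: 85.1
grasp_force: 0.0
```

Run:
```python
from h import *
from scipy.spatial.transform import Rotation as R
s=arm.read_state();y=R.from_quat(s["ee_rot"]).as_matrix()[:,1]
print(s["clock"],s["position"],np.arctan2(y[1],y[0]),s["joints"],s["contact_force"])
d=get("side");a=cv2.resize(d["image"][100:300,220:430],(0,0),fx=2.8,fy=2.8,interpolation=cv2.INTER_CUBIC);save("side2.png",a)
```

```text
1.975 [ 500.39870867 -155.33697311  210.38271892] -1.1241996774948102 [ 8.65878177e-03  2.14134817e-01 -2.37653400e-01 -4.75188669e-04
 -1.12043658e+00  2.00894190e+00] [-0.73440259  0.34287359 -0.23121029]
```

View pics/side2.png

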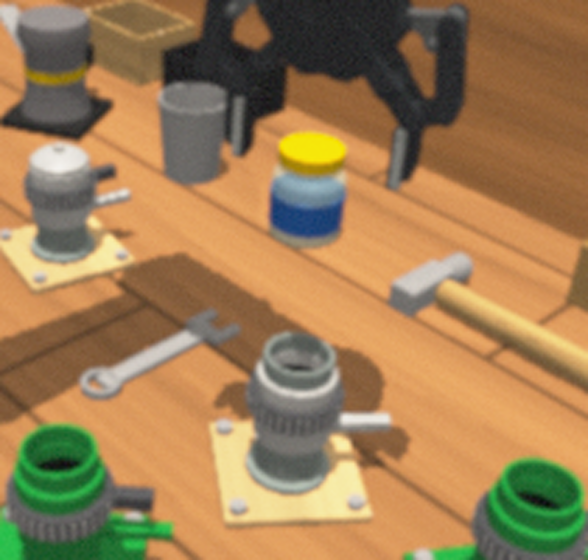

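The open gripper hangs over the port (mouth at crop (300,352)) and the finger line spans it cleanly, with pads at crop (238,125) and (397,155). Next I'll descend.

Request:
{"api": "servo_tool", "payload": {
  "plan": [
    [0, 0, -0.16, 0, 0, 0, 1],
    [0, 0, -0.16, 0, 0, 0, 1],
    [0, 0, -0.13, 0, 0, 0, 1],
    [0, 0, -0.1, 0, 0, 0, 1],
    [0, 0, 0, 0, 0, 0, 1],
    [0, 0, 0, 0, 0, 0, 1]
  ]
}}

```text
clock: 2.78
position: [502.1, -154.6, 47.4]
ee_rot: [0.975, 0.223, 0.001, 0.0]
contact_force: [-0.8, 0.4, -0.6]
gripper_width: 85.5
grasp_force: 0.0
```

Run:
```python
from h import *
print(arm.read_state()["contact_force"])
d=get("side");a=cv2.resize(d["image"][180:300,260:400],(0,0),fx=4,fy=4,interpolation=cv2.INTER_CUBIC);save("side3.png",a)
```

```text
[-0.7794559   0.4330184  -0.64390374]
```

View pics/side3.png

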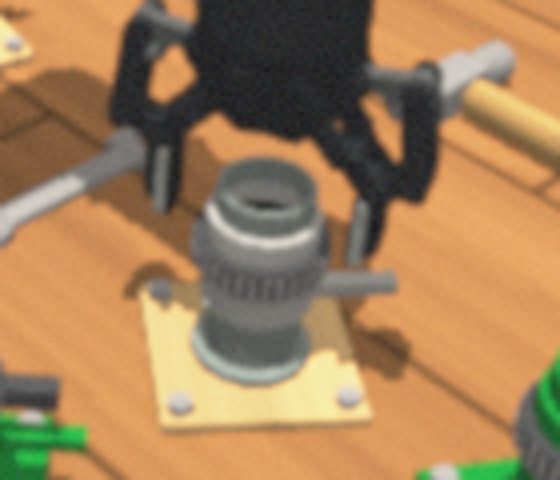

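Run:
```python
from h import *
s=np.load("side.npy",allow_pickle=True).item()
yaw=-1.124;e=np.array([np.cos(yaw),np.sin(yaw)])
for p in [(501.5,-155.3,60),(501.5,-155.3,108)]+[(*(np.array([502.1,-154.6])+k*42.5*e),z) for k in(-1,1) for z in(60,66,78)]:
    q=s["K"]@(s["world_to_cam"][:3]@np.array([*p,1]));u,v=q[:2]/q[2];print(np.round(p),"crop",np.round((u-260)*4),np.round((v-180)*4))
```

```text
[ 502. -155.   60.] crop 256.0 267.0
[ 502. -155.  108.] crop 265.0 186.0
[ 484. -116.   60.] crop 172.0 241.0
[ 484. -116.   66.] crop 173.0 232.0
[ 484. -116.   78.] crop 174.0 212.0
[ 520. -193.   60.] crop 343.0 291.0
[ 520. -193.   66.] crop 345.0 281.0
[ 520. -193.   78.] crop 348.0 261.0
```

Run:
```python
from h import *
c=np.array([502,-154.8]);yaw=-1.124;e=np.array([np.cos(yaw),np.sin(yaw)]);f=np.array([-e[1],e[0]])
for n in("side","top"):
    d=get(n);w=cloud(d);a=(w[...,:2]-c)@e;b=(w[...,:2]-c)@f
    for k in(-1,1):
        m=(k*a>36)&(k*a<75)&(abs(b)<16)&(w[...,2]>54)&(w[...,2]<130)
        z=w[m][:,2];print(n,k,m.sum(),np.percentile(z,[0,2,5,10,50]).round(1) if m.sum() else'', 'a',np.percentile(k*a[m],[2,50,98]).round(1) if m.sum() else '')
    if n=="side":
        for u,v in((162,205),(165,195),(358,255),(362,240)):
            print(u,v,pt(d,260+u/4,180+v/4).round(1))
        m=(np.hypot(a,b)<35)&(w[...,2]>112)&(w[...,2]<170);z=w[m][:,2];print("body min",np.percentile(z,[0,2,10,50]))
```

```text
side -1 181 [ 82.8  86.7  88.2  91.  108.4] a [43.1 46.4 61.8]
side 1 170 [ 82.9  86.9  89.   92.6 108.3] a [42.  49.  59.9]
162 205 [ 472.7 -118.7   89.3]
165 195 [ 473.1 -119.8   95.7]
358 255 [ 513.1 -203.3   92.3]
362 240 [ 514.2 -203.4  100.4]
body min [140.44380489 143.7399047  146.86564506 157.52473797]
top -1 17 [ 87.1  87.7  88.6  90.7 105.8] a [43.6 50.2 56.7]
top 1 0  a
```

The depth map shows the open fingertips at z of about 82 and the body underside at about 142. That is roughly 22 mm higher than the reported TCP implies, so I'll lower another 24 mm and re-measure.

Request:
{"api": "servo_tool", "payload": {
  "plan": [
    [0, 0, -0.04, 0, 0, 0, 1],
    [0, 0, -0.04, 0, 0, 0, 1],
    [0, 0, 0, 0, 0, 0, 1],
    [0, 0, 0, 0, 0, 0, 1]
  ]
}}

```text
clock: 3.42
position: [501.0, -155.4, 21.8]
ee_rot: [0.975, 0.222, -0.0, 0.0]
contact_force: [0.8, -0.2, -0.4]
gripper_width: 85.3
grasp_force: 0.0
```

```bash
cat > m.py <<'E'
from h import *
from scipy.spatial.transform import Rotation as R
s=arm.read_state();y=R.from_quat(s["ee_rot"]).as_matrix()[:,1];c=s["position"][:2];e=y[:2];f=np.array([-e[1],e[0]])
print(s["clock"],s["position"].round(1),"yaw",np.arctan2(y[1],y[0]).round(3),s["gripper_width"],s["grasp_force"],s["contact_force"].round(1),s["wrist_torque"].round(2))
d=get("side");w=cloud(d);a=(w[...,:2]-c)@e;b=(w[...,:2]-c)@f
for k in(-1,1):
    m=(k*a>34)&(k*a<75)&(abs(b)<16)&(w[...,2]>53)&(w[...,2]<130);z=w[m][:,2];print(k,m.sum(),np.percentile(z,[0,2,5,10]).round(1),'a',np.percentile(k*a[m],[2,50,98]).round(1))
m=(np.hypot(a,b)<35)&(w[...,2]>111)&(w[...,2]<170);print("body min",np.percentile(w[m][:,2],[0,2,10]))
import sys
save(sys.argv[1],cv2.resize(d["image"][180:300,260:400],(0,0),fx=4,fy=4,interpolation=cv2.INTER_CUBIC))
E
python3 m.py side4.png
```

```text
3.425 [ 501.  -155.4   21.8] yaw -1.123 85.28004746205782 0.0 [ 0.8 -0.2 -0.4] [-0.03 -0.    0.04]
-1 386 [59.4 61.4 65.6 70.7] a [38.1 51.6 72.6]
1 464 [58.8 64.2 68.7 75. ] a [35.5 49.9 72.4]
body min [111.0462025  118.11116269 122.9701245 ]
```

View pics/side4.png

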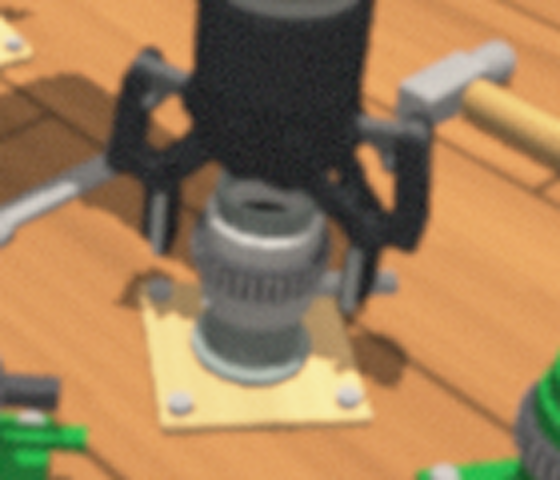

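The pads (crop (158,245) and (352,305)) straddle the ring at its height and the body clears the mouth. Next I'll close.

Request:
{"api": "servo_tool", "payload": {
  "plan": [
    [0, 0, 0, 0, 0, 0, 0.6],
    [0, 0, 0, 0, 0, 0, 0.4],
    [0, 0, 0, 0, 0, 0, 0.2],
    [0, 0, 0, 0, 0, 0, 0],
    [0, 0, 0, 0, 0, 0, 0],
    [0, 0, 0, 0, 0, 0, 0]
  ]
}}

```text
clock: 4.22
position: [502.0, -156.2, 23.1]
ee_rot: [0.975, 0.222, 0.001, 0.001]
contact_force: [-0.9, -5.9, 5.4]
gripper_width: 62.9
grasp_force: 65.0
```

```bash
python3 m.py side5.png
```

```text
4.225 [ 502.  -156.2   23.1] yaw -1.122 62.85870144164819 65.03316521644592 [-0.9 -5.9  5.4] [-1.7  -0.04  0.08]
-1 312 [55.6 59.6 64.4 70.5] a [34.4 50.7 64.3]
1 339 [54.  59.7 63.  69.5] a [34.5 43.1 63.5]
body min [111.00392805 116.5316456  120.20964685]
```

View pics/side5.png

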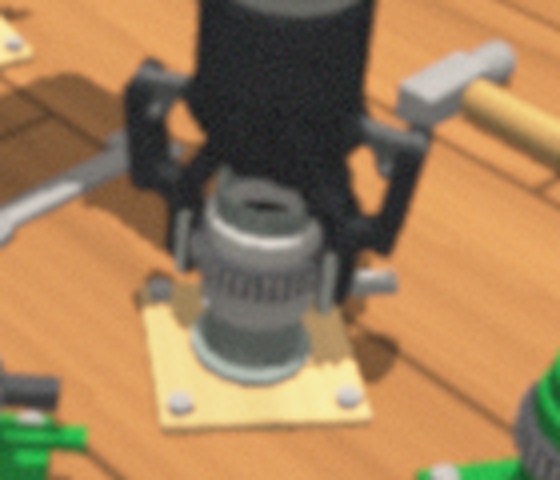

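The ring is held at 63 mm and 65 N with little side force. I'll turn clockwise by 1.0 rad first, then measure.

Request:
{"api": "servo_tool", "payload": {
  "plan": [
    [0, 0, 0, 0, 0, -0.03, 0],
    [0, 0, 0, 0, 0, -0.05, 0],
    [0, 0, 0, 0, 0, -0.05, 0],
    [0, 0, 0, 0, 0, -0.05, 0],
    [0, 0, 0, 0, 0, -0.05, 0],
    [0, 0, 0, 0, 0, -0.05, 0],
    [0, 0, 0, 0, 0, -0.05, 0],
    [0, 0, 0, 0, 0, -0.05, 0],
    [0, 0, 0, 0, 0, -0.05, 0],
    [0, 0, 0, 0, 0, -0.05, 0],
    [0, 0, 0, 0, 0, -0.02, 0],
    [0, 0, 0, 0, 0, 0, 0],
    [0, 0, 0, 0, 0, 0, 0]
  ]
}}

```text
clock: 5.9
position: [501.9, -155.3, 23.1]
ee_rot: [0.962, -0.272, 0.001, -0.0]
contact_force: [-0.1, -0.6, 6.2]
gripper_width: 62.4
grasp_force: 65.3
```

```bash
python3 m.py side6.png
python3 - <<'E'
from h import *
d=get("side");t=get("top")
a=cv2.resize(d["image"][220:280,310:380],(400,343),interpolation=cv2.INTER_CUBIC);b=cv2.resize(t["image"][180:240,310:380],(400,343),interpolation=cv2.INTER_CUBIC)
save("both6.png",np.hstack([a,b]))
E
```

```text
5.9 [ 501.9 -155.3   23.1] yaw -2.123 62.44612554834405 65.30880331993103 [-0.1 -0.6  6.2] [-0.56  0.27 -0.07]
-1 35 [89.1 91.  95.1 97.8] a [34.4 54.7 63.6]
1 394 [53.7 58.8 61.2 64.5] a [35.1 54.3 65.8]
body min [112.56842637 115.59502359 119.86644656]
```

View pics/both6.png

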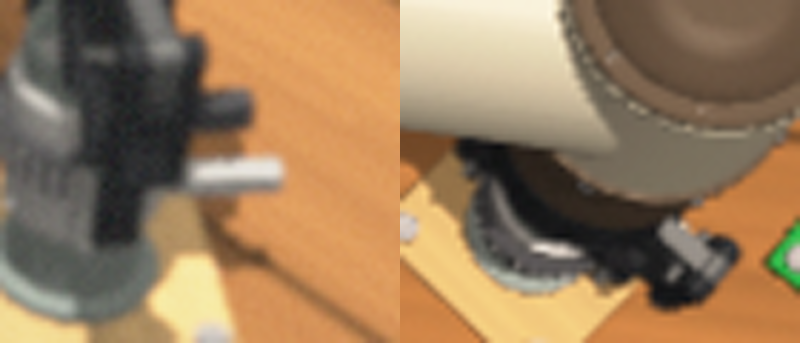

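The tab tip (side crop (245,108), pixel (353,239)) now stands nearly above the pointer tip (crop (280,175), pixel (359,250.6)). I'll compare both headings by depth.

```bash
cat > a.py <<'E'
from h import *
c=np.array([501.5,-155.5])
d=get("side");w=cloud(d);w=w[215:285,320:375].reshape(-1,3);w=w[~np.isnan(w[:,0])]
r=np.hypot(*(w[:,:2]-c).T);a=np.arctan2(w[:,1]-c[1],w[:,0]-c[0])
for n,z0,z1,r0,r1 in(("tab",62,84,42,60),("ptr",42,53,42,60),("ptr",42,53,42,72)):
    m=(w[:,2]>z0)&(w[:,2]<z1)&(r>r0)&(r<r1)&(abs(a+.6)<.5)
    off=r[m]*np.sin(a[m]+.65);print(n,m.sum(),"ang",np.percentile(a[m],[5,25,50,75,95]).round(3),"lateral",np.percentile(off,[2,50,98]).round(1),r[m].max().round(1),w[m].mean(0).round(1))
def onplane(u,v,h):
    p=plane(d,u,v,h)[:2]-c;return np.hypot(*p).round(1),np.arctan2(p[1],p[0]).round(3)
E
python3 a.py
python3 - <<'E'
from h import *
s=np.load("side.npy",allow_pickle=True).item()
# predicted centre lines (side crop px of both6) of tab/pointer end faces for given angle
for n,R_,z,angs in(("tab",56,72,(-.45,-.5,-.55,-.6,-.65)),("ptr",68,46,(-.6,-.65,-.7))):
    for g in angs:
        q=s["K"]@(s["world_to_cam"][:3]@np.array([501.5+R_*np.cos(g),-155.5+R_*np.sin(g),z,1]));u,v=q[:2]/q[2];print(n,g,np.round([(u-310)*5.714,(v-220)*5.714]))
E
```

```text
tab 59 ang [-0.665 -0.642 -0.626 -0.545 -0.468] lateral [-0.9  1.3  9.4] 56.2 [ 542.2 -183.    76.6]
ptr 55 ang [-0.739 -0.711 -0.697 -0.62  -0.558] lateral [-5.5 -2.4  5. ] 59.7 [ 541.2 -186.9   50. ]
ptr 78 ang [-0.732 -0.707 -0.694 -0.641 -0.559] lateral [-5.1 -2.5  5. ] 68.8 [ 544.3 -189.4   49.8]
tab -0.45 [241. 100.]
tab -0.5 [245. 105.]
tab -0.55 [247. 110.]
tab -0.6 [250. 116.]
tab -0.65 [252. 121.]
ptr -0.6 [275. 173.]
ptr -0.65 [277. 180.]
ptr -0.7 [279. 187.]
```

The pointer is at -0.65 and the tab about 0.08 rad short of it. I'll turn another -0.08.

Request:
{"api": "servo_tool", "payload": {
  "plan": [
    [0, 0, 0, 0, 0, -0.02, 0],
    [0, 0, 0, 0, 0, -0.02, 0],
    [0, 0, 0, 0, 0, 0, 0],
    [0, 0, 0, 0, 0, 0, 0]
  ]
}}

```text
clock: 6.6
position: [501.9, -155.3, 23.1]
ee_rot: [0.951, -0.311, 0.001, -0.0]
contact_force: [0.0, -0.5, 5.7]
gripper_width: 62.3
grasp_force: 65.3
```

```bash
python3 a.py;python3 a.py
```

```text
tab 53 ang [-0.749 -0.726 -0.707 -0.658 -0.59 ] lateral [-5.4 -2.7  4.8] 55.8 [ 539.2 -186.5   76.3]
ptr 53 ang [-0.739 -0.724 -0.694 -0.629 -0.564] lateral [-4.8 -2.4  4.5] 59.4 [ 541. -187.   50.]
ptr 78 ang [-0.739 -0.715 -0.69  -0.639 -0.569] lateral [-4.8 -2.3  4.7] 68.2 [ 544.4 -189.6   49.8]
tab 52 ang [-0.758 -0.735 -0.704 -0.665 -0.587] lateral [-5.6 -2.9  3.6] 55.8 [ 539.2 -186.7   76.5]
ptr 54 ang [-0.742 -0.717 -0.683 -0.629 -0.561] lateral [-4.9 -1.7  5.1] 59.8 [ 541.3 -187.    49.9]
ptr 80 ang [-0.739 -0.712 -0.685 -0.634 -0.565] lateral [-4.9 -2.   5.2] 68.0 [ 544.7 -189.7   49.8]
```

The two headings now agree within about 0.01 rad. I'll release and raise straight up.

Request:
{"api": "servo_tool", "payload": {
  "plan": [
    [0, 0, 0, 0, 0, 0, 0.8],
    [0, 0, 0, 0, 0, 0, 1],
    [0, 0, 0, 0, 0, 0, 1],
    [0, 0, 0, 0, 0, 0, 1],
    [0, 0, 0, 0, 0, 0, 1],
    [0, 0, 0.05, 0, 0, 0, 1],
    [0, 0, 0.1, 0, 0, 0, 1],
    [0, 0, 0.15, 0, 0, 0, 1],
    [0, 0, 0.15, 0, 0, 0, 1],
    [0, 0, 0.15, 0, 0, 0, 1],
    [0, 0, 0.05, 0, 0, 0, 1],
    [-0.1, 0.17, 0, 0, 0, 0, 1],
    [-0.1, 0.17, 0, 0, 0, 0, 1],
    [0, 0.17, 0, 0, 0, 0, 1],
    [0, 0.17, 0, 0, 0, 0, 1],
    [0, 0, 0, 0, 0, 0, 1],
    [0, 0, 0, 0, 0, 0, 1]
  ]
}}

```text
clock: 8.82
position: [440.5, 48.5, 216.9]
ee_rot: [0.951, -0.311, -0.0, 0.0]
contact_force: [-0.5, -0.3, -0.7]
gripper_width: 85.7
grasp_force: 0.0
```

```bash
python3 a.py;python3 a.py
python3 - <<'E'
from h import *
t=get("top");s=get("side")
w=cloud(t);c=np.array([501.5,-155.5]);sub=w[185:250,305:375].reshape(-1,3);r=np.hypot(*(sub[:,:2]-c).T);a=np.arctan2(*(sub[:,:2]-c).T[::-1])
for z0,z1 in((66,84),(43,54)):
    m=(sub[:,2]>z0)&(sub[:,2]<z1)&(r>38)&(r<70);print("top",m.sum(),np.median(a[m]))
A=cv2.resize(t["image"][180:260,300:380],(400,400),interpolation=cv2.INTER_CUBIC)
B=cv2.resize(s["image"][210:290,300:380],(400,400),interpolation=cv2.INTER_CUBIC)
save("fin.png",np.hstack([A,B]))
E
```

```text
tab 54 ang [-0.744 -0.719 -0.695 -0.644 -0.577] lateral [-5.2 -2.4  3.8] 55.5 [ 539.4 -186.2   76.3]
ptr 55 ang [-0.749 -0.712 -0.691 -0.638 -0.543] lateral [-4.9 -2.3  5.4] 59.8 [ 541.3 -187.    50. ]
ptr 80 ang [-0.749 -0.708 -0.688 -0.638 -0.554] lateral [-5.1 -2.3  5.3] 68.1 [ 544.6 -189.5   49.8]
tab 55 ang [-0.757 -0.723 -0.698 -0.666 -0.575] lateral [-5.6 -2.3  4.2] 55.5 [ 539.2 -186.2   76.3]
ptr 56 ang [-0.746 -0.713 -0.694 -0.626 -0.557] lateral [-5.  -2.4  5.1] 59.9 [ 541.4 -187.1   50. ]
ptr 80 ang [-0.742 -0.712 -0.69  -0.626 -0.558] lateral [-4.9 -2.4  5. ] 68.4 [ 544.5 -189.5   49.8]
top 31 -0.6044898298239813
top 13 -0.7029291293795071
```

View pics/fin.png

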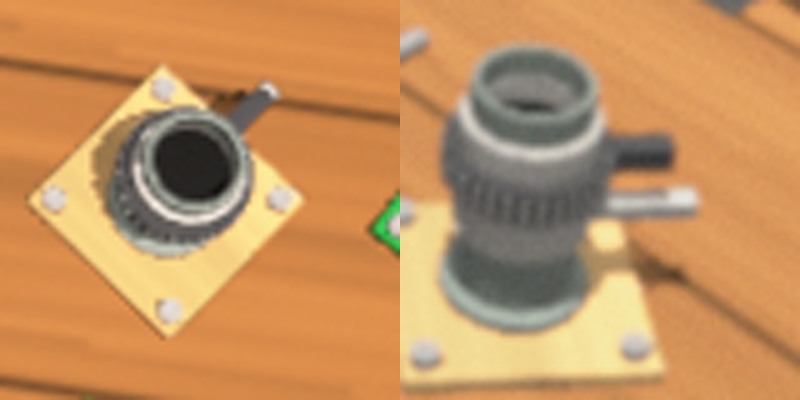

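The final picture shows the dark tab covering the pointer in the top view, with only the pointer tip at crop (269,90) showing. In the side view the tab lies directly above and parallel to the pointer, at crop (645,152) over (650,203). The arm is clear, so I'm handing in.

```bash
python3 -c "
from bench import arm
print(arm.job_done())"
```

```text
the job is handed in; nothing more can be done
None
```

The open port's ring is turned so its tab stands over the pointer arm, within about 0.01 rad by the side camera's depth; it is released, the arm never went near the capped port or the green look-alikes, and the job was handed in at about 9 s.

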